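# Find the full spares canister by weight and clip it into its holder

### The job

One of the two identical closed canisters on the rubber mat is full of steel spares, the other is nearly empty. Lift the left one a few centimetres, set it back on the mat, then lift the right one, to feel which is heavier. Then slide the heavier one, upright and gently, past the sprung cheek of the clip holder until it presses lightly on the end stop's buffer and stays there, leaving the lighter one standing on the mat, and let go; leave everything else where it is.

Things in the scene. Friction and masses are not known exactly. Their poses are not given: they have to be found in the camera images.
- mat: black rubber mat, fixed, 80 x 220 mm (its x and y), 4 mm thick; origin at the centre of its underside. Its +y is the left half as the robot sees it. The canisters start on it near y = +65 mm (left) and y = -65 mm (right) from its centre.
- canister_left_mid (a point): The left one of two identical-looking closed canisters: upright cylinder, diameter 48 mm, 82 mm tall, bare metal with a grey band and a fixed orange lid (top 16 mm). The point is its centre, 41 mm above its underside; z points up. It starts on the mat's left (+y) half. Total weight is 0.47 to 0.57 kg if full, 0.12 kg if nearly empty; which of the two is full changes and cannot be seen.
- canister_right_mid (a point): The right one of two identical-looking closed canisters: upright cylinder, diameter 48 mm, 82 mm tall, bare metal with a grey band and a fixed orange lid (top 16 mm). The point is its centre, 41 mm above its underside; z points up. It starts on the mat's right (-y) half. Total weight is 0.47 to 0.57 kg if full, 0.12 kg if nearly empty; which of the two is full changes and cannot be seen.
- canister_left: the left canister itself; origin at the centre of its underside, 41 mm below its centre point
- canister_right: the right canister itself; origin at the centre of its underside, 41 mm below its centre point
- holder: clip holder, fixed: grey base plate 96 x 180 mm (its x and y), top 4 mm above the table; origin under its centre. It carries the guide and the end stop. A canister is stood on the plate at the open +y end and slid along the holder's -y until it presses on the end stop.
- guide: of the holder (same frame): a fixed aluminium wall on the -x side, flared at the mouth, and on the +x side a white cheek sprung to yield up to 8 mm; tops 30 mm above the table. The cheek's slanted lead-in is met 15 to 30 mm after the mouth; from 55 mm on it squeezes the canister against the fixed wall with about 6 N, so that it stays where it is left. The slide takes 3 to 10 N. It must not be pressed with over 30 N.
- end_stop: of the holder (same frame): rigid end wall at y = -86 mm and before it a clamped block with a black buffer pad facing +y, top 28 mm above the table. The pad yields 3 mm on a spring (1 to 2 N), then is rigid. The block is set differently each time: the canister's centre first touches the pad 61 to 95 mm from the mouth point, to be found by feel. It must not be pressed with over 20 N.
- mouth (a point): where a canister's centre is when it stands on the base plate at the open end of the holder, clear of cheek and wall, ready to be slid in along -y; axes as the holder's, height 45 mm above the table. At the same x, the canister touches the fixed wall.
- sanding_block: bystander: brown cork block in abrasive paper, 48 x 85 x 25 mm; origin at the centre of its underside
- sharpener: bystander: small metal pencil sharpener, 15 x 25 x 14 mm; origin at the centre of its underside
- tweezers: bystander: metal tweezers lying flat, 18 x 120 x 8 mm; origin at the centre of the underside
- coupon_rack: bystander: black slotted block, 46 x 110 x 20 mm; origin at the centre of its underside
Mind the look-alikes: they are no part of the job. What is shaped like the canister_right but yellow is not meant.

How it is judged:
By the outcome, as a careful person would: the job done as asked, in the order asked, and still so for the second after the job is handed in, with the robot touching nothing.
It also fails if it takes over 72 s, if anything falls off the work surface, if the arm or the gripper's body presses on something with over 40 N, if the wrist force passes 120 N, or if a joint passes its speed limit or range.

### The arm

A 7-joint arm with a two-finger parallel gripper is mounted at the origin on a cart in front of the work surface, level with it; the furniture and walls round the work are solid. World frame = base frame: x ahead of the robot, y to its left, z up, the work surface at z = 0. Lengths are in m, angles in degrees, forces in N, time in s.
With the tool pointing down it reaches from about 0.425 to 0.875 m from the base axis. Payload 4.7 kg.
Tool frame: the origin (TCP) lies midway between the tips of the shut fingers; the grasp point (between the pads) lies 19 mm behind it; z points along the fingers, y is the direction in which the jaws open and shut (so a half turn about z gives the same grasp; the last joint's range is limited). The gripper opens to 87 mm and grips with 3 to 60 N. Pads are 19 mm wide; open, the fingers measure 117 mm over their backs; the gripper's body (75 mm by 190 mm) begins 51 mm behind the grasp point.
Start: joints at [72.657, 18.392, -4.016, 83.108, 1.295, 78.541, -3.26], TCP at [0.202, -0.618, 0.223] pointing down, gripper open.
Joint ranges: [-163.93, 163.93], [-17.29, 119.83], [-79.2, 71.16], [3.27, 140.29], [-89.18, 269.18], [5.43, 117.66], [-154.24, 154.24]. Speed limits (degrees/s): [147.25, 147.25, 180, 180, 180, 180, 180].

### API

Orientations are given as [roll, pitch, yaw] about the fixed x, y, z axes, in that order (R = Rz(yaw) Ry(pitch) Rx(roll)).
In Python, from cell import env gives the robot as it stands.
- The arm moves only by the tool apply_moves, never from a script. Its argument "targets" is a list of rows, each a list of 2 entries, a list of its own where there are three numbers: the shift along the world's x, y, z in mm, then the turn, a rotation vector about the world's x, y, z in rad. A call has 1 to 8 rows; each row is the pose to reach, as a shift and turn from the pose commanded when the call began; what a row does not reach only later rows make up. A row lasts 1/10 s, in which the tool goes at most 50 mm and 8.59 degrees, less where a joint would pass 70% of its speed; a pose out of reach is approached as far as the arm can. A call with a gripper value outside its range is refused whole. "hand" is the finger opening in mm, from 0 to 87, set as the call begins (left out, the last holds). The fingers move at their own pace and stop on an object; "squeeze" is the grip in N (left out, the last holds). Time passes only in rows, so rows that repeat a pose let the fingers close. It gives the time, the measured TCP pose, the force and the opening at its end, in the units of the state.
- env.get_obs(): the state, without advancing time (a new reading comes with each control period).
- env.read_camera(name): name is "side" or "top"; returns a dict with "image" (400x640x3 uint8, red, green, blue), "camera_matrix" (3x3 intrinsics, pixels), "camera_from_world" (4x4, takes a point from world to camera coordinates). Camera axes: x right, y down, z forward; pixel columns grow to the right and rows downward; lengths in m; the calibration is good to about 2 mm. A picture is of the moment at which its call begins. There is no depth.
- env.sign_off(): hands the job in, once; it reports no verdict.
Trained networks look in a picture, given as the dict that the camera call returned (one of the last four; its "shot" number tells which), for a name from the list of things; names that differ only in an ending like _2 or _b are one class to them, and where a whole thing is asked for, a point or a joint stands for the part that bears it (a point fixed in the world has none). Each returns a list of dicts, best first, with "conf" (0 to 1); they miss things now and then, are a little off and sometimes report something else, mostly with a low value. They report only what shows in the picture. A call takes as long as a camera call. They do not tell look-alikes from the thing itself.
- env.regions_of(picture, target): "region" (400x640 bool, what is visible of it) and "rect" ([left, top, right, bottom] in pixels, round what is visible of it).
The state is a dict: "time_s": time; "qpos": joint angles; "joint_velocities": joint speeds; "effort": joint torques, N m; "tool_pos": TCP position; "tool_rot": TCP orientation; "force": force on the tool from outside, world axes, zero at the start; "wrist_torque": the same for the moment, N m; "grip_width": finger opening in m.
Only numpy, scipy, OpenCV 4.12 (cv2) and the standard library are available. Lean on these libraries where they do the work, as an engineer would, in place of code of your own. Each camera call takes 0.05 s, during which the arm holds its last target. There are 200 camera calls.

## Working session

There is one attempt and no reset: what is moved stays moved. The work goes in short steps, Python scripts to look and compute and a tool call to move; the robot and the scene stay as the last step left them, time stands still between calls to the robot, and variables do not carry over. Pictures are saved under pics/ and viewed, about 8 in all and at most 12, crops included, and the job is handed in when it is done.

Besides the shell and the picture viewer there is one more tool, called after "Request:" as name([rows], argument=value, ...), one row to a line, values as JSON. apply_moves: Moves the arm, as the interface text tells. Its arguments: {"type":"object","properties":{"targets":{"type":"array","items":{"type":"array"}},"hand":{"type":"number"},"squeeze":{"type":"number"}},"required":["targets"]}

```bash
mkdir -p pics; cat > h.py <<'E'
from cell import env
import numpy as np, cv2
def save(p,n,box=None,s=1):
    im=p["image"][:,:,::-1]
    if box: l,t,r,b=box; im=im[t:b,l:r]
    cv2.imwrite("pics/"+n,cv2.resize(im,None,fx=s,fy=s,interpolation=cv2.INTER_CUBIC))
def proj(p,X):
    X=np.atleast_2d(X); T=p["camera_from_world"]; c=X@T[:3,:3].T+T[:3,3]; u=c@p["camera_matrix"].T
    return u[:,:2]/u[:,2:]
def back(p,uv,z):
    T=p["camera_from_world"];R=T[:3,:3];o=-R.T@T[:3,3]
    d=R.T@np.linalg.inv(p["camera_matrix"])@np.array([uv[0],uv[1],1.]); return o+d*(z-o[2])/d[2]
E
python3 - <<'E'
from h import *
o=env.get_obs(); print({k:np.round(v,3) for k,v in o.items()})
for c in ["top","side"]:
    p=env.read_camera(c); save(p,c+"0.png")
    T=p["camera_from_world"]; print(c,"pos",np.round(-T[:3,:3].T@T[:3,3],3))
    for n in ["mat","canister_left","canister_right","holder","guide","end_stop","sanding_block","coupon_rack","tweezers","sharpener"]:
        for d in env.regions_of(p,n)[:4]:
            ys,xs=np.nonzero(d["region"]); ce=(xs.mean(),ys.mean())
            print(n,round(d["conf"],2),np.round(d["rect"]),np.round(ce),np.round(back(p,ce,0.0),3))
E
```

```text
{'time_s': np.float64(0.0), 'qpos': array([72.656, 18.44 , -4.015, 83.175,  1.296, 78.542, -3.26 ]), 'joint_velocities': array([-0.033,  0.101, -0.068, -0.063,  0.069, -0.031,  0.071]), 'effort': array([-0.0000e+00, -4.9130e+01, -4.0400e-01, -3.1253e+01, -6.4000e-02,
        4.4000e-02,  0.0000e+00]), 'tool_pos': array([ 0.202, -0.617,  0.221]), 'tool_rot': array([-1.79889e+02,  7.00000e-03,  1.81540e+01]), 'force': array([0.395, 0.716, 0.148]), 'wrist_torque': array([-0.028,  0.014, -0.013]), 'grip_width': np.float64(0.087)}
top pos [ 0.385 -0.163  1.234]
mat 0.59 [303. 193. 380. 244.] [339. 219.] [ 0.426 -0.249  0.   ]
canister_left 0.53 [311. 206. 330. 222.] [318. 210.] [ 0.455 -0.185  0.   ]
canister_right 0.9 [426. 159. 452. 178.] [438. 168.] [ 0.583 -0.557  0.   ]
canister_right 0.82 [393. 229. 412. 248.] [403. 239.] [ 0.364 -0.44   0.   ]
canister_right 0.79 [348. 216. 368. 236.] [359. 225.] [ 0.408 -0.309  0.   ]
holder 0.85 [229. 170. 289. 226.] [261. 199.] [ 0.491 -0.012  0.   ]
guide 0.7 [240. 186. 287. 223.] [268. 203.] [ 0.478 -0.034  0.   ]
end_stop 0.47 [272. 200. 290.
[... 609 characters left out ...]
r_right 0.49 [287. 234. 302. 261.] [294. 248.] [ 0.465 -0.091  0.   ]
holder 0.88 [233. 236. 301. 276.] [267. 257.] [ 0.494 -0.018  0.   ]
holder 0.36 [154. 292. 198. 308.] [178. 298.] [0.551 0.228 0.   ]
guide 0.85 [254. 231. 298. 273.] [274. 253.] [ 0.491 -0.04   0.   ]
end_stop 0.46 [289. 239. 301. 258.] [294. 249.] [ 0.465 -0.089  0.   ]
sanding_block 0.8 [236. 207. 269. 226.] [253. 218.] [ 0.643 -0.095  0.   ]
coupon_rack 0.67 [408. 162. 421. 186.] [416. 174.] [ 0.418 -0.606  0.   ]
tweezers 0.51 [154. 293. 199. 307.] [176. 298.] [0.552 0.231 0.   ]
tweezers 0.17 [252. 235. 300. 275.] [274. 253.] [ 0.49 -0.04 -0.  ]
sharpener 0.29 [234. 209. 268. 226.] [253. 217.] [ 0.645 -0.096  0.   ]
```

```bash
python3 - <<'E'
import cv2
a=cv2.imread("pics/top0.png")[135:255,220:420]; cv2.imwrite("pics/t1.png",cv2.resize(a,None,fx=4,fy=4,interpolation=cv2.INTER_CUBIC))
a=cv2.imread("pics/side0.png")[130:290,225:425]; cv2.imwrite("pics/s1.png",cv2.resize(a,None,fx=3.75,fy=3.75,interpolation=cv2.INTER_CUBIC))
E
```

```text
(no output)
```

View pics/t1.png

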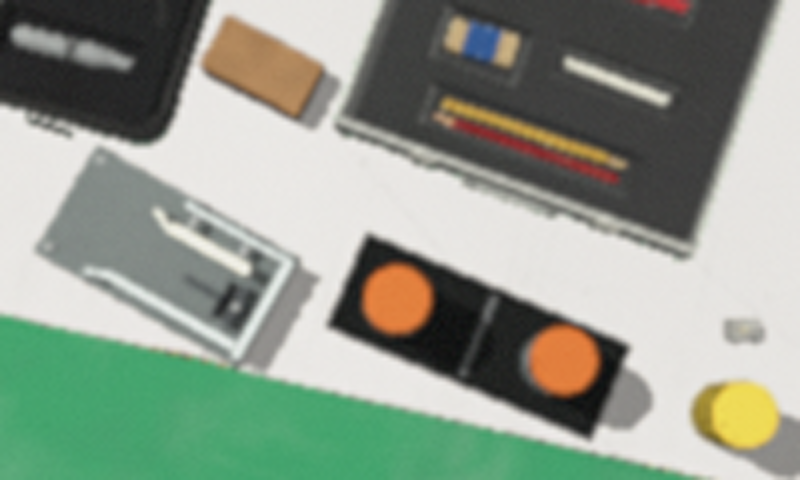

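View pics/s1.png

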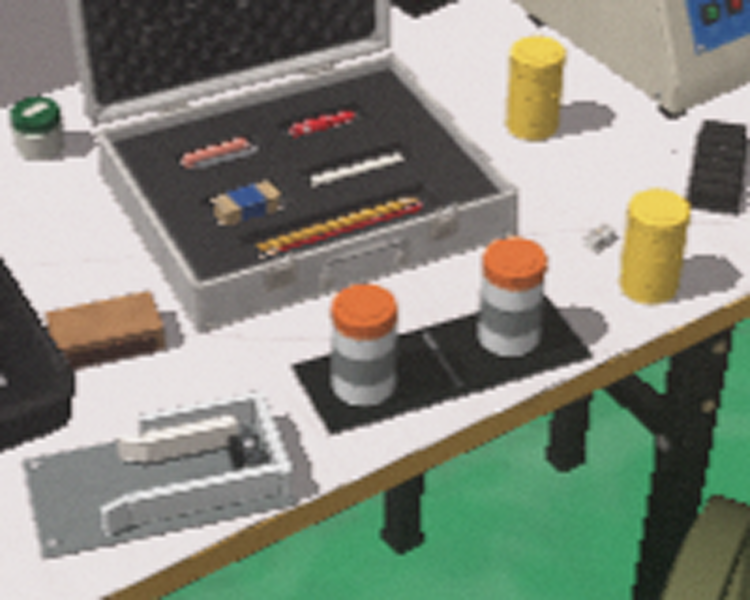

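View pics/top0.png

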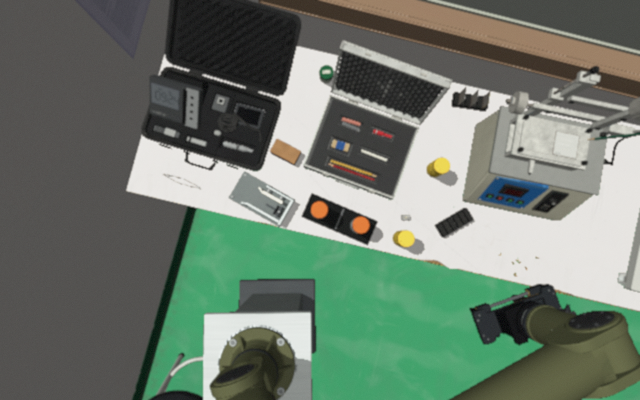

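```bash
cat >> h.py <<'E'
def cans(p,z=0.086):
    im=p["image"].astype(int); m=((im[...,0]>170)&(im[...,1]>70)&(im[...,1]<170)&(im[...,2]<110)).astype(np.uint8)
    n,l,s,c=cv2.connectedComponentsWithStats(m)
    return [(s[i],c[i]) for i in range(1,n) if s[i,4]>80]
E
python3 - <<'E'
from h import *
from scipy.optimize import least_squares
P={c:env.read_camera(c) for c in ["top","side"]}
for d in cans(P["top"]): print("lid top",d[0],np.round(d[1],1),np.round(back(P["top"],d[1],0.086),4))
for d in cans(P["side"]): print("lid side",d[0],np.round(d[1],1),np.round(back(P["side"],d[1],0.080),4))
cl=[("top",(.048,.090,.004),(100/4+220,150/4+135)),("top",(-.048,.090,.004),(38/4+220,248/4+135)),
("side",(.048,.090,.004),(25/3.75+225,470/3.75+130)),("side",(-.048,.090,.004),(43/3.75+225,556/3.75+130)),("side",(-.048,-.09,.0),(292/3.75+225,505/3.75+130)),("top",(-.048,-.09,.02),(240/4+220,362/4+135))]
def W(q,L): c,s=np.cos(q[2]),np.sin(q[2]); return np.array([q[0]+c*L[0]-s*L[1],q[1]+s*L[0]+c*L[1],L[2]])
f=lambda q:np.concatenate([proj(P[c],W(q,L))[0]-u for c,L,u in cl])
r=least_squares(f,[.48,-.02,-.4]); q=r.x; print("holder",np.round(q,4),np.degrees(q[2]),np.round(r.fun.reshape(-1,2),1))
print("dir -y",W(q,(0,-1,0))-W(q,(0,0,0)))
np.save("holder.npy",q)
ims=[]
for c,b in [("top",(225,165,295,231)),("side",(228,228,308,282))]:
    im=P[c]["image"][b[1]:b[3],b[0]:b[2],::-1]; s=5 if c=="side" else 5.5
    s=9 if c=="top" else 9.5
    im=cv2.resize(im,None,fx=s,fy=s,interpolation=cv2.INTER_CUBIC)
    def ln(a,bb,col):
        u=[(proj(P[c],W(q,L))[0]+.5-np.array(b[:2]))*s for L in (a,bb)]
        cv2.line(im,*[tuple(int(v) for v in x) for x in u],col,1)
    R=[(.048,.09),(-.048,.09),(-.048,-.09),(.048,-.09)]
    for z,col in ((.004,(0,0,255)),(.03,(255,0,0))):
        for i in range(4): ln(R[i]+(z,),R[(i+1)%4]+(z,),col)
    ln((0,.09,.004),(0,-.09,.004),(0,200,0)); ln((-.048,-.086,.03),(.048,-.086,.03),(0,200,255))
    for y in (0.03,0,-.03,-.06): ln((-.01,y,.004),(.01,y,.004),(0,200,0))
    ims.append(im); cv2.imwrite(f"pics/fit_{c}.png",im)
E
```

```text
lid top [271 140  29  23 284] [285.4 151. ] [ 0.6214 -0.0915  0.086 ]
lid top [311 202  16  16 212] [318.6 209.4] [ 0.4523 -0.1848  0.086 ]
lid top [353 217  16  16 211] [360.4 224.5] [ 0.4082 -0.3028  0.086 ]
lid side [361 146   8  21 106] [364.4 155.8] [ 0.5388 -0.4781  0.08  ]
lid side [391 188  11  23 152] [395.8 199.1] [ 0.3376 -0.3709  0.08  ]
lid side [354 193  17  14 157] [361.4 198.9] [ 0.4087 -0.3048  0.08  ]
lid side [314 206  17  14 160] [321.2 211.4] [ 0.4542 -0.1872  0.08  ]
lid side [238 208  30  13 211] [253.2 214.5] [ 0.5796 -0.05    0.08  ]
holder [ 0.4908 -0.0138 -0.5097] -29.201728424971648 [[-1.4 -1.2]
 [-1.4  1.7]
 [-1.  -3.2]
 [ 0.3 -0.3]
 [ 1.3 -1. ]
 [-0.4  1.5]]
dir -y [-0.48788599 -0.87290736  0.        ]
```

View pics/fit_top.png

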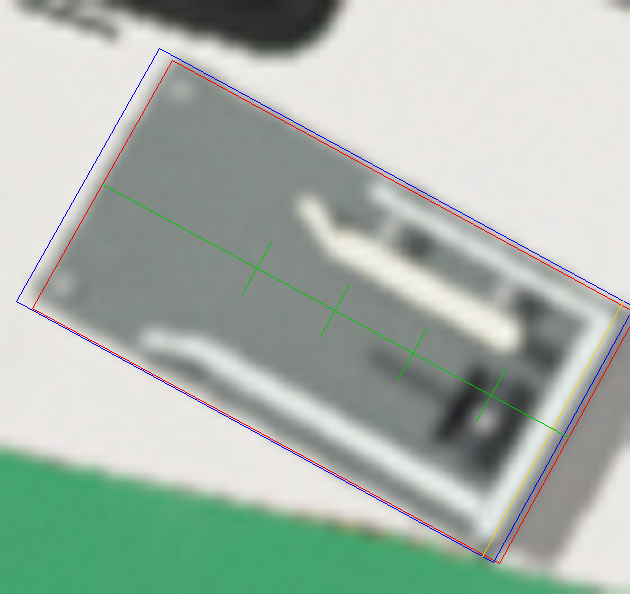

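View pics/fit_side.png

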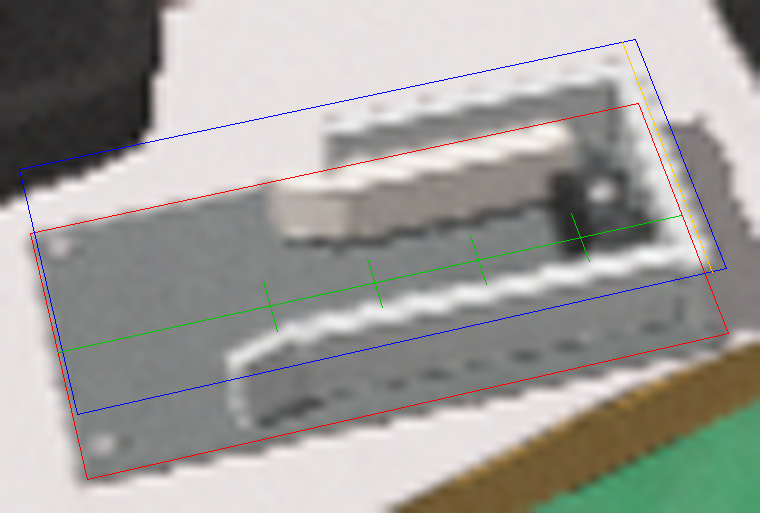

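```bash
python3 - <<'E'
from h import *
q=np.load("holder.npy"); p=env.read_camera("top"); c,s=np.cos(q[2]),np.sin(q[2])
H=lambda X:(c*(X[0]-q[0])+s*(X[1]-q[1]),-s*(X[0]-q[0])+c*(X[1]-q[1]))
for n,u in dict(wallmid=(340,420),wallmid2=(440,474),wallstart=(150,335),wallbend=(215,352),wallin=(350,408),cheekin=(425,310),cheekstart=(303,205),cheekbend=(335,252),cheekend=(505,345),padface=(447,425),padtop=(470,365),endwall=(600,325),endwall2=(490,525)).items():
    X=back(p,np.array(u)/9+np.array((225,165))-.5,.03); print(n,np.round(np.array(H(X))*1e3,1))
im=p["image"][165:231,225:295]
for y in (0,-.02,-.04):   # brightness profile across the wall at z=.03
    xs=np.arange(-.044,.046,.002); L=np.array([[q[0]+c*x-s*y,q[1]+s*x+c*y,.03] for x in xs]); uv=proj(p,L).astype(np.float32)
    v=cv2.remap(p["image"].mean(2).astype(np.float32),uv[:,0].copy(),uv[:,1].copy(),cv2.INTER_LINEAR).ravel()
    print(y,[(int(a*1e3),int(b)) for a,b in zip(xs,v)])
E
```

```text
wallmid [-31.2 -22.9]
wallmid2 [-31.1 -60.5]
wallstart [-36.6  45.8]
wallbend [-31.3  24.3]
wallin [-26.2 -23.8]
cheekin [ 14.  -29.8]
cheekstart [25.2 22.6]
cheekbend [16.6  5.7]
cheekend [ 16.5 -58.6]
padface [-15.8 -54.6]
padtop [  5.2 -51.7]
endwall [ 37.3 -83. ]
endwall2 [-37.9 -83. ]
0 [(-44, 161), (-41, 143), (-39, 141), (-37, 171), (-35, 204), (-33, 220), (-31, 213), (-29, 186), (-27, 156), (-25, 136), (-23, 132), (-21, 131), (-19, 131), (-17, 132), (-15, 133), (-13, 133), (-11, 134), (-9, 134), (-7, 135), (-5, 135), (-3, 133), (-1, 133), (0, 134), (2, 135), (4, 134), (6, 134), (8, 134), (10, 135), (12, 142), (14, 162), (16, 194), (18, 226), (20, 231), (22, 227), (24, 205), (26, 171), (28, 139), (30, 133), (32, 131), (34, 138), (36, 151), (38, 181), (40, 201), (42, 206), (44, 189)]
-0.02 [(-44, 152), (-41, 136), (-39, 145), (-37, 173), (-35, 209), (-33, 223), (-31, 217), (-29, 186), (-27, 154), (-25, 135), (-23, 131), (-21, 130), (-19, 131), (-17, 131), (-15, 132), (-13, 132), (-11, 128), (-9, 125), (-7, 121), (-5, 122), (-3, 125), (-1, 129), (0, 131), (2, 132), (4, 132), (6, 132), (8, 131), (10, 131), (12, 137), (14, 167), (16, 200), (18, 225), (20, 232), (22, 229), (24, 197), (26, 156), (28, 118), (30, 101), (32, 95), (34, 109), (36, 135), (38, 178), (40, 203), (42, 198), (44, 183)]
-0.04 [(-44, 147), (-41, 135), (-39, 148), (-37, 177), (-35, 208), (-33, 222), (-31, 211), (-29, 180), (-27, 145), (-25, 133), (-23, 129), (-21, 130), (-19, 131), (-17, 132), (-15, 129), (-13, 125), (-11, 117), (-9, 107), (-7, 100), (-5, 105), (-3, 115), (-1, 124), (0, 129), (2, 132), (4, 132), (6, 131), (8, 131), (10, 132), (12, 139), (14, 165), (16, 202), (18, 222), (20, 231), (22, 225), (24, 200), (26, 168), (28, 145), (30, 131), (32, 129), (34, 135), (36, 157), (38, 188), (40, 211), (42, 199), (44, 187)]
```

Request:
apply_moves([
  [[15,27,0],[0,0,-0.1]],
  [[40,68,0],[0,0,-0.22]],
  [[65,112,0],[0,0,-0.34]],
  [[90,155,0],[0,0,-0.46]],
  [[115,198,0],[0,0,-0.58]],
  [[140,241,0],[0,0,-0.7]],
  [[165,284,0],[0,0,-0.8]],
  [[190,327,0],[0,0,-0.826]],
], hand=87, squeeze=35)

```text
time_s: 2.05
tool_pos: [0.3932, -0.2889, 0.223]
tool_rot: [180.0, -0.1, -29.3]
force: [0.7, -0.8, -0.1]
grip_width: 0.0868
```

Request:
apply_moves([
  [[25,43,-20],[0,0,0]],
  [[48,83,-50],[0,0,0]],
  [[58,101,-80],[0,0,0]],
  [[61,105,-100],[0,0,0]],
  [[61,105,-100],[0,0,0]],
  [[61,105,-100],[0,0,0]],
])

```text
time_s: 2.65
tool_pos: [0.4534, -0.1863, 0.1231]
tool_rot: [180.0, -0.0, -29.2]
force: [-0.8, -0.1, 1.2]
grip_width: 0.0866
```

```bash
python3 - <<'E'
from h import *
p=env.read_camera("side"); save(p,"s2.png",(270,150,400,260),6)
t=env.get_obs()["tool_pos"]; print(proj(p,[t,[.453,-.186,.045],[.453,-.186,.086]]))
for s,c in cans(p): print(s,c)
E
```

```text
[[321.37362911 199.15420361]
 [321.19884664 221.25826655]
 [321.29271309 210.14035188]]
[238 208  30  15 271] [252.26568266 215.01107011]
```

View pics/s2.png

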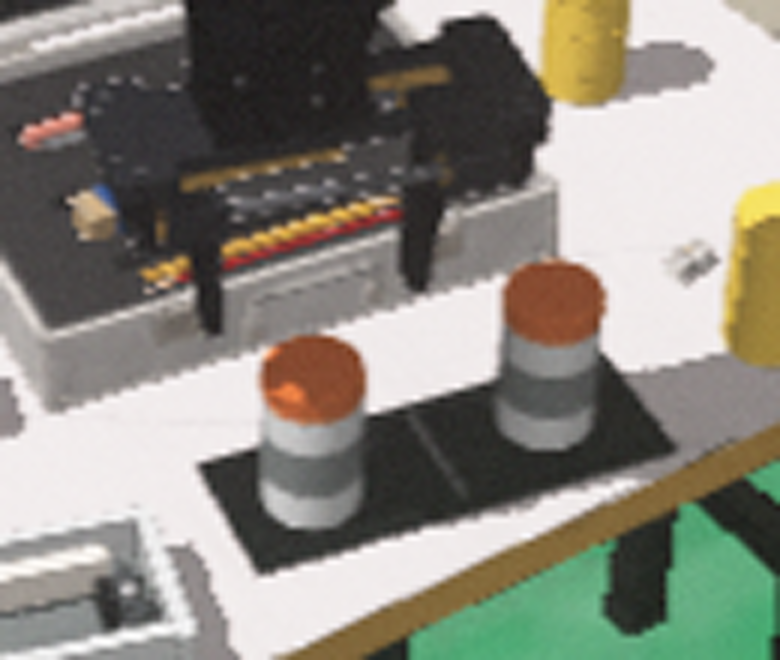

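The shot shows the fingers at crop (210,330) and (420,285), straddling the left orange lid at (315,375). The right canister is clear at (550,300). The yellow look-alikes are at right and are not meant.

Request:
apply_moves([
  [[0,0,-20],[0,0,0]],
  [[0,0,-50],[0,0,0]],
  [[0,0,-75],[0,0,0]],
  [[0,0,-86],[0,0,0]],
  [[0,0,-86],[0,0,0]],
  [[0,0,-86],[0,0,0]],
])

```text
time_s: 3.3
tool_pos: [0.4545, -0.1866, 0.038]
tool_rot: [180.0, -0.1, -29.2]
force: [-0.4, 0.8, 0.9]
grip_width: 0.0872
```

Request:
apply_moves([
  [[0,0,0],[0,0,0]],
  [[0,0,0],[0,0,0]],
  [[0,0,0],[0,0,0]],
  [[0,0,0],[0,0,0]],
  [[0,0,0],[0,0,0]],
  [[0,0,0],[0,0,0]],
], hand=40, squeeze=25)

```text
time_s: 3.9
tool_pos: [0.4533, -0.1861, 0.0367]
tool_rot: [180.0, 0.0, -29.2]
force: [-1.2, -0.3, 0.2]
grip_width: 0.0479
```

Gripped at 48 mm. I'll lift 40 mm and read the force.

Request:
apply_moves([
  [[0,0,5],[0,0,0]],
  [[0,0,15],[0,0,0]],
  [[0,0,30],[0,0,0]],
  [[0,0,40],[0,0,0]],
  [[0,0,40],[0,0,0]],
  [[0,0,40],[0,0,0]],
  [[0,0,40],[0,0,0]],
  [[0,0,40],[0,0,0]],
])

```text
time_s: 4.7
tool_pos: [0.4529, -0.1854, 0.0759]
tool_rot: [180.0, 0.1, -29.2]
force: [-0.2, -0.0, -4.6]
grip_width: 0.048
```

Request:
apply_moves([
  [[0,0,0],[0,0,0]],
  [[0,0,0],[0,0,0]],
  [[0,0,0],[0,0,0]],
])

```text
time_s: 5.0
tool_pos: [0.4534, -0.1856, 0.0764]
tool_rot: [180.0, 0.0, -29.2]
force: [-0.4, -0.0, -4.7]
grip_width: 0.048
```

Request:
apply_moves([
  [[0,0,0],[0,0,0]],
  [[0,0,0],[0,0,0]],
])

```text
time_s: 5.2
tool_pos: [0.4535, -0.1857, 0.0766]
tool_rot: [180.0, 0.0, -29.2]
force: [-0.6, -0.0, -4.9]
grip_width: 0.048
```

Request:
apply_moves([
  [[0,0,-10],[0,0,0]],
  [[0,0,-22],[0,0,0]],
  [[0,0,-31],[0,0,0]],
  [[0,0,-36],[0,0,0]],
  [[0,0,-39],[0,0,0]],
  [[0,0,-40],[0,0,0]],
  [[0,0,-40],[0,0,0]],
  [[0,0,-40],[0,0,0]],
])

```text
time_s: 6.0
tool_pos: [0.454, -0.1859, 0.0368]
tool_rot: [-180.0, -0.1, -29.2]
force: [-0.1, -0.3, -5.2]
grip_width: 0.0481
```

Request:
apply_moves([
  [[0,0,0],[0,0,0]],
  [[0,0,0],[0,0,0]],
  [[0,0,0],[0,0,0]],
  [[0,0,0],[0,0,0]],
  [[0,0,0],[0,0,0]],
], hand=87)

```text
time_s: 6.5
tool_pos: [0.4538, -0.1858, 0.0369]
tool_rot: [180.0, -0.0, -29.2]
force: [-0.3, -0.1, 0.1]
grip_width: 0.0798
```

Request:
apply_moves([
  [[0,0,15],[0,0,0]],
  [[0,0,45],[0,0,0]],
  [[0,0,75],[0,0,0]],
  [[0,0,86],[0,0,0]],
  [[-10,-28,86],[0,0,0]],
  [[-28,-72,86],[0,0,0]],
  [[-41,-108,86],[0,0,0]],
  [[-45,-117,86],[0,0,0]],
])

```text
time_s: 7.3
tool_pos: [0.4056, -0.3073, 0.122]
tool_rot: [179.9, 0.0, -29.6]
force: [1.0, -0.5, 0.1]
grip_width: 0.0868
```

```bash
python3 - <<'E'
from h import *
p=env.read_camera("side"); q=env.read_camera("top"); save(p,"s3.png",(270,150,400,260),6)
print(env.get_obs()["tool_pos"])
for n in ("canister_left","canister_right"):
    for d in env.regions_of(p,n)[:4]: print(n,d["conf"],d["rect"])
for s,c in cans(q): print(s,c,back(q,c,.086))
E
```

```text
[ 0.40715744 -0.3041391   0.12186837]
canister_left 0.58 [314.8, 206.3, 327.7, 240.9]
canister_right 0.92 [388.0, 181.9, 410.7, 211.7]
canister_right 0.76 [357.0, 195.4, 369.0, 225.4]
[271 140  29  23 327] [285.1559633  150.71865443] [ 0.62216859 -0.09093592  0.086     ]
[311 201  16  17 217] [318.56221198 208.9078341 ] [ 0.45385355 -0.18469937  0.086     ]
```

View pics/s3.png

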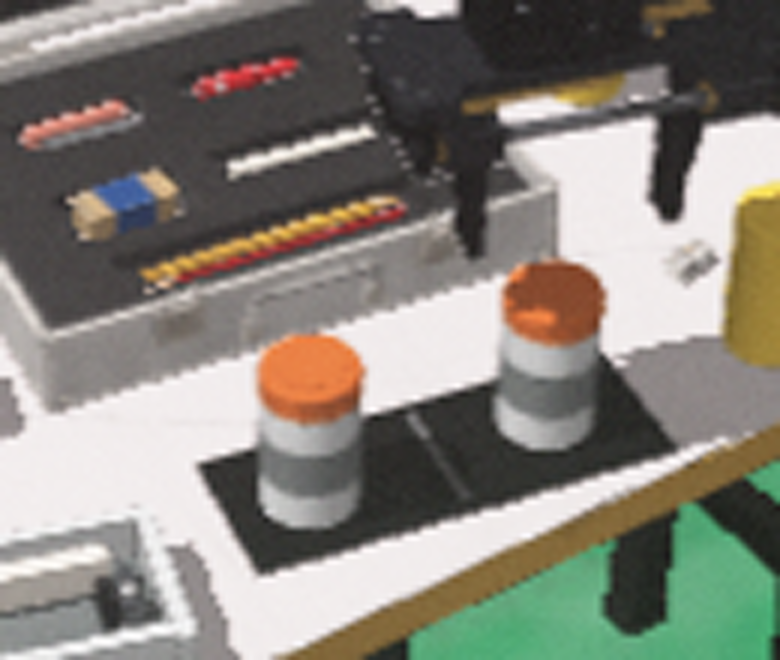

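Left stands on the mat (lid at crop 311,378). The fingers bracket the right lid at (553,300), with the arm still settling when the shot was taken. Descend on the right one.

Request:
apply_moves([
  [[1,1,-10],[0,0,0]],
  [[1,1,-40],[0,0,0]],
  [[1,1,-70],[0,0,0]],
  [[1,1,-83],[0,0,0]],
  [[1,1,-85],[0,0,0]],
  [[1,1,-85],[0,0,0]],
  [[1,1,-85],[0,0,0]],
])

```text
time_s: 8.2
tool_pos: [0.4106, -0.3021, 0.0389]
tool_rot: [180.0, -0.1, -29.1]
force: [-0.2, -0.5, 1.4]
grip_width: 0.0874
```

Request:
apply_moves([
  [[0,0,0],[0,0,0]],
  [[0,0,0],[0,0,0]],
  [[0,0,0],[0,0,0]],
  [[0,0,0],[0,0,0]],
  [[0,0,0],[0,0,0]],
  [[0,0,0],[0,0,0]],
  [[0,0,0],[0,0,0]],
], hand=40)

```text
time_s: 8.9
tool_pos: [0.4093, -0.302, 0.0377]
tool_rot: [180.0, -0.0, -29.2]
force: [-0.9, -1.1, 0.9]
grip_width: 0.048
```

Request:
apply_moves([
  [[0,0,5],[0,0,0]],
  [[0,0,15],[0,0,0]],
  [[0,0,30],[0,0,0]],
  [[0,0,40],[0,0,0]],
  [[0,0,40],[0,0,0]],
  [[0,0,40],[0,0,0]],
  [[0,0,40],[0,0,0]],
  [[0,0,40],[0,0,0]],
])

```text
time_s: 9.7
tool_pos: [0.409, -0.3013, 0.0769]
tool_rot: [-180.0, 0.1, -29.2]
force: [-0.0, 0.5, -1.4]
grip_width: 0.0479
```

Request:
apply_moves([
  [[0,0,0],[0,0,0]],
  [[0,0,0],[0,0,0]],
  [[0,0,0],[0,0,0]],
])

```text
time_s: 10.0
tool_pos: [0.4094, -0.3016, 0.0774]
tool_rot: [-180.0, 0.0, -29.2]
force: [0.1, 0.1, -2.2]
grip_width: 0.0479
```

Request:
apply_moves([
  [[0,0,-10],[0,0,0]],
  [[0,0,-22],[0,0,0]],
  [[0,0,-31],[0,0,0]],
  [[0,0,-36],[0,0,0]],
  [[0,0,-39],[0,0,0]],
  [[0,0,-40.5],[0,0,0]],
  [[0,0,-40.5],[0,0,0]],
  [[0,0,-40.5],[0,0,0]],
])

```text
time_s: 10.8
tool_pos: [0.4092, -0.3015, 0.0377]
tool_rot: [180.0, 0.1, -29.2]
force: [-2.9, 2.9, 4.4]
grip_width: 0.0479
```

Request:
apply_moves([
  [[0,0,0],[0,0,0]],
  [[0,0,0],[0,0,0]],
  [[0,0,0],[0,0,0]],
  [[0,0,0],[0,0,0]],
  [[0,0,0],[0,0,0]],
  [[0,0,0],[0,0,0]],
], hand=87)

```text
time_s: 11.4
tool_pos: [0.4095, -0.3017, 0.037]
tool_rot: [180.0, 0.0, -29.2]
force: [0.8, 0.6, 1.2]
grip_width: 0.0844
```

Request:
apply_moves([
  [[0,0,15],[0,0,0]],
  [[0,0,45],[0,0,0]],
  [[0,0,75],[0,0,0]],
  [[0,0,86],[0,0,0]],
  [[10,28,86],[0,0,0]],
  [[28,72,86],[0,0,0]],
  [[41,107,86],[0,0,0]],
  [[44,116,86],[0,0,0]],
])

```text
time_s: 12.2
tool_pos: [0.4548, -0.1807, 0.1227]
tool_rot: [-179.9, 0.0, -28.8]
force: [0.8, 0.5, 0.5]
grip_width: 0.0873
```

Request:
apply_moves([
  [[0,0,0],[0,0,0]],
  [[0,0,-5],[0,0,0]],
  [[0,0,-35],[0,0,0]],
  [[0,0,-68],[0,0,0]],
  [[0,0,-83],[0,0,0]],
  [[0,0,-86],[0,0,0]],
  [[0,0,-86],[0,0,0]],
  [[0,0,-86],[0,0,0]],
])

```text
time_s: 13.0
tool_pos: [0.454, -0.1868, 0.0379]
tool_rot: [180.0, -0.1, -29.3]
force: [0.3, -0.4, 0.2]
grip_width: 0.087
```

```bash
python3 - <<'E'
from h import *
p=env.read_camera("side"); save(p,"s4.png",(270,150,400,260),6)
print(env.get_obs()["tool_pos"])
E
```

```text
[ 0.45422929 -0.18664263  0.03814878]
```

View pics/s4.png

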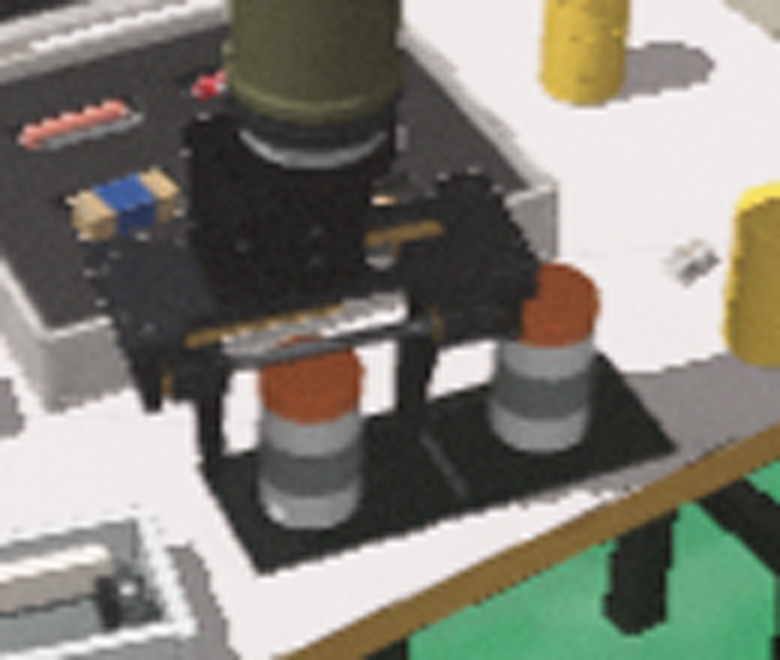

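Request:
apply_moves([
  [[0,0,0],[0,0,0]],
  [[0,0,0],[0,0,0]],
  [[0,0,0],[0,0,0]],
  [[0,0,0],[0,0,0]],
  [[0,0,0],[0,0,0]],
  [[0,0,0],[0,0,0]],
  [[0,0,0],[0,0,0]],
], hand=40, squeeze=35)

```text
time_s: 13.75
tool_pos: [0.4535, -0.1857, 0.0371]
tool_rot: [180.0, 0.0, -29.2]
force: [-0.8, -0.2, 0.5]
grip_width: 0.0481
```

Request:
apply_moves([
  [[0,0,8],[0,0,0]],
  [[0,0,25],[0,0,0]],
  [[0,0,45],[0,0,0]],
  [[2,6,60],[0,0,0]],
  [[8,28,65],[0,0,0]],
  [[17,62,65],[0,0,0]],
  [[28,102,65],[0,0,0]],
  [[39,142,65],[0,0,0]],
])

```text
time_s: 14.55
tool_pos: [0.4918, -0.0426, 0.1018]
tool_rot: [180.0, 0.1, -29.3]
force: [1.4, -1.0, -4.8]
grip_width: 0.0477
```

Request:
apply_moves([
  [[11,36,0],[0,0,0]],
  [[19,65,0],[0,0,0]],
  [[23,79,0],[0,0,0]],
  [[24,82,0],[0,0,0]],
  [[24,82,-15],[0,0,0]],
  [[24,82,-35],[0,0,0]],
  [[24,82,-50],[0,0,0]],
  [[24,82,-57],[0,0,0]],
])

```text
time_s: 15.35
tool_pos: [0.5144, 0.0366, 0.0425]
tool_rot: [179.8, 0.2, -29.3]
force: [-1.1, 0.1, -6.1]
grip_width: 0.0479
```

Request:
apply_moves([
  [[0,0,0],[0,0,0]],
  [[0,0,0],[0,0,0]],
  [[0,0,0],[0,0,0]],
])

```text
time_s: 15.65
tool_pos: [0.5173, 0.0383, 0.0459]
tool_rot: [-180.0, -0.1, -29.2]
force: [1.0, -0.7, -6.2]
grip_width: 0.0476
```

```bash
python3 - <<'E'
from h import *
o=env.get_obs(); p=env.read_camera("side"); save(p,"s5.png",(190,200,310,290),6)
q=np.load("holder.npy"); t=o["tool_pos"]; c,s=np.cos(q[2]),np.sin(q[2])
print(t,o["force"],"holder xy",c*(t[0]-q[0])+s*(t[1]-q[1]),-s*(t[0]-q[0])+c*(t[1]-q[1]))
E
```

```text
[0.51730879 0.0382675  0.04592753] [ 0.96204874 -0.72655628 -6.23468239] holder xy -0.002287958213105741 0.05842212246083551
```

View pics/s5.png

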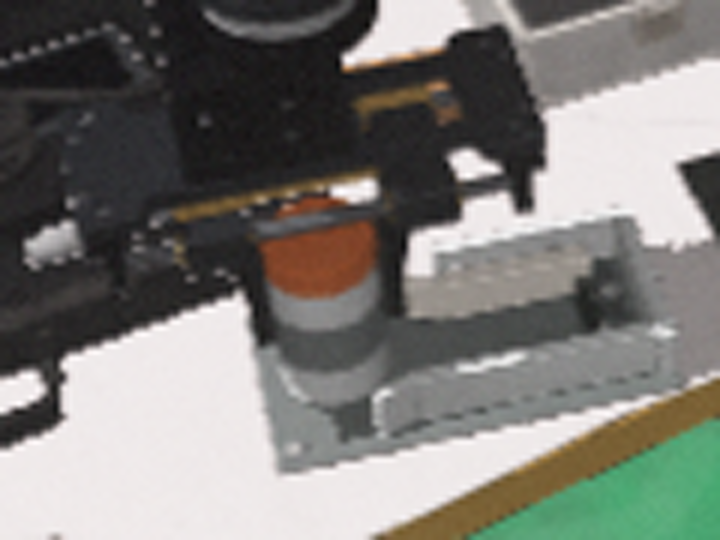

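Canister (lid at crop 320,250) is hovering above the plate, just before the cheek and wall. Lower until it touches.

Request:
apply_moves([
  [[0,0,-3],[0,0,0]],
  [[0,0,-6],[0,0,0]],
  [[0,0,-7],[0,0,0]],
  [[0,0,-7],[0,0,0]],
  [[0,0,-7],[0,0,0]],
  [[0,0,-7],[0,0,0]],
])

```text
time_s: 16.3
tool_pos: [0.5166, 0.0383, 0.0382]
tool_rot: [-180.0, -0.0, -29.2]
force: [-0.2, 0.3, -4.8]
grip_width: 0.0472
```

Request:
apply_moves([
  [[0,0,-0.5],[0,0,0]],
  [[0,0,-1],[0,0,0]],
  [[0,0,-1],[0,0,0]],
  [[0,0,-1],[0,0,0]],
])

```text
time_s: 16.7
tool_pos: [0.5166, 0.0383, 0.0372]
tool_rot: [-180.0, -0.0, -29.2]
force: [-0.0, -0.6, -5.0]
grip_width: 0.048
```

Request:
apply_moves([
  [[0,0,-0.5],[0,0,0]],
  [[0,0,-0.5],[0,0,0]],
  [[0,0,-0.5],[0,0,0]],
])

```text
time_s: 17.0
tool_pos: [0.5166, 0.0383, 0.0371]
tool_rot: [180.0, -0.0, -29.2]
force: [-3.4, -0.9, 2.6]
grip_width: 0.0476
```

Request:
apply_moves([
  [[0,0,-0.5],[0,0,0]],
  [[0,0,-0.5],[0,0,0]],
  [[0,0,-0.5],[0,0,0]],
])

```text
time_s: 17.3
tool_pos: [0.5166, 0.0383, 0.0371]
tool_rot: [180.0, -0.0, -29.2]
force: [-4.5, 0.5, 7.5]
grip_width: 0.0479
```

Request:
apply_moves([
  [[0,0,0.7],[0,0,0]],
  [[-1,-1.7,0.7],[0,0,0]],
  [[-2.4,-4.4,0.7],[0,0,0]],
  [[-3.9,-7,0.7],[0,0,0]],
  [[-5.4,-9.6,0.7],[0,0,0]],
  [[-6.8,-12.2,0.7],[0,0,0]],
  [[-7.8,-14,0.7],[0,0,0]],
  [[-7.8,-14,0.7],[0,0,0]],
])

```text
time_s: 18.1
tool_pos: [0.509, 0.024, 0.0371]
tool_rot: [-180.0, -0.0, -29.2]
force: [1.8, 2.0, 2.2]
grip_width: 0.0478
```

Request:
apply_moves([
  [[-0.5,-0.9,0],[0,0,0]],
  [[-1.5,-2.6,0],[0,0,0]],
  [[-2.4,-4.4,0],[0,0,0]],
  [[-3.4,-6.1,0],[0,0,0]],
  [[-4.4,-7.9,0],[0,0,0]],
])

```text
time_s: 18.6
tool_pos: [0.5046, 0.0167, 0.0371]
tool_rot: [-180.0, -0.0, -29.2]
force: [3.1, 4.8, 4.4]
grip_width: 0.0474
```

Request:
apply_moves([
  [[-0.5,-0.9,0],[0,0,0]],
  [[-1.5,-2.6,0],[0,0,0]],
  [[-2.4,-4.4,0],[0,0,0]],
  [[-2.9,-5.2,0],[0,0,0]],
])

```text
time_s: 19.0
tool_pos: [0.5017, 0.0114, 0.0371]
tool_rot: [-180.0, -0.0, -29.2]
force: [2.1, 4.7, 4.1]
grip_width: 0.0476
```

Request:
apply_moves([
  [[0,0,0.4],[0,0,0]],
  [[-1,-1.7,0.4],[0,0,0]],
  [[-2,-3.5,0.4],[0,0,0]],
  [[-2.9,-5.2,0.4],[0,0,0]],
])

```text
time_s: 19.4
tool_pos: [0.4984, 0.0072, 0.0371]
tool_rot: [-179.9, 0.0, -29.1]
force: [1.8, 6.9, 1.9]
grip_width: 0.0476
```

Request:
apply_moves([
  [[-0.5,-0.9,0],[0,0,0]],
  [[-1.5,-2.6,0],[0,0,0]],
  [[-2.4,-4.4,0],[0,0,0]],
  [[-2.9,-5.2,0],[0,0,0]],
])

```text
time_s: 19.8
tool_pos: [0.4955, 0.0047, 0.0372]
tool_rot: [-179.8, 0.1, -29.0]
force: [1.3, 12.2, 2.1]
grip_width: 0.0475
```

Request:
apply_moves([
  [[-0.5,-0.9,0],[0,0,0]],
  [[-1,-1.7,0],[0,0,0]],
  [[-1.5,-2.6,0],[0,0,0]],
  [[-1.5,-2.6,0],[0,0,0]],
])

```text
time_s: 20.2
tool_pos: [0.4938, 0.0027, 0.0372]
tool_rot: [-179.7, 0.2, -29.0]
force: [1.1, 11.6, 3.8]
grip_width: 0.0476
```

Request:
apply_moves([
  [[-0.5,-0.9,0],[0,0,0]],
  [[-1,-1.7,0],[0,0,0]],
  [[-1.5,-2.6,0],[0,0,0]],
  [[-1.5,-2.6,0],[0,0,0]],
])

```text
time_s: 20.6
tool_pos: [0.4923, 0.0007, 0.0372]
tool_rot: [-179.7, 0.2, -29.0]
force: [2.3, 13.5, 2.6]
grip_width: 0.0477
```

Request:
apply_moves([
  [[-0.5,-0.9,0],[0,0,0]],
  [[-1,-1.7,0],[0,0,0]],
  [[-1.5,-2.6,0],[0,0,0]],
  [[-2,-3.5,0],[0,0,0]],
])

```text
time_s: 21.0
tool_pos: [0.4895, -0.0041, 0.0372]
tool_rot: [-179.9, 0.2, -29.0]
force: [-0.6, 10.4, 5.6]
grip_width: 0.0479
```

Request:
apply_moves([
  [[-0.5,-0.9,0],[0,0,0]],
  [[-1,-1.7,0],[0,0,0]],
  [[-1.5,-2.6,0],[0,0,0]],
  [[-2,-3.5,0],[0,0,0]],
])

```text
time_s: 21.4
tool_pos: [0.4875, -0.0077, 0.0372]
tool_rot: [-179.9, 0.2, -29.0]
force: [-1.1, 10.8, 5.9]
grip_width: 0.0477
```

Request:
apply_moves([
  [[-1.2,0.7,0.3],[0,0,0]],
  [[-2.2,1.2,0.3],[0,0,0]],
  [[-2.2,1.2,0.3],[0,0,0]],
])

```text
time_s: 21.7
tool_pos: [0.4867, -0.0084, 0.0372]
tool_rot: [-179.8, 0.0, -29.1]
force: [3.9, 6.2, -2.0]
grip_width: 0.0477
```

Request:
apply_moves([
  [[-0.5,-0.9,0],[0,0,0]],
  [[-1,-1.7,0],[0,0,0]],
  [[-1.5,-2.6,0],[0,0,0]],
])

```text
time_s: 22.0
tool_pos: [0.4853, -0.0109, 0.0372]
tool_rot: [-179.8, 0.0, -29.1]
force: [5.1, 8.7, -1.8]
grip_width: 0.0479
```

Request:
apply_moves([
  [[-0.5,-0.9,0],[0,0,0]],
  [[-1,-1.7,0],[0,0,0]],
  [[-1.5,-2.6,0],[0,0,0]],
])

```text
time_s: 22.3
tool_pos: [0.4839, -0.0132, 0.0372]
tool_rot: [-179.8, 0.0, -29.1]
force: [5.2, 5.4, -0.7]
grip_width: 0.0479
```

Request:
apply_moves([
  [[-0.5,-0.9,0],[0,0,0]],
  [[-1,-1.7,0],[0,0,0]],
  [[-1.5,-2.6,0],[0,0,0]],
])

```text
time_s: 22.6
tool_pos: [0.4822, -0.0162, 0.0372]
tool_rot: [-179.8, 0.0, -29.1]
force: [4.0, 7.3, -1.3]
grip_width: 0.0476
```

Request:
apply_moves([
  [[-0.5,-0.9,0],[0,0,0]],
  [[-1,-1.7,0],[0,0,0]],
  [[-1.5,-2.6,0],[0,0,0]],
])

```text
time_s: 22.9
tool_pos: [0.4807, -0.0188, 0.0372]
tool_rot: [-179.8, 0.0, -29.1]
force: [3.6, 7.2, -1.9]
grip_width: 0.0478
```

Request:
apply_moves([
  [[-0.5,-0.9,0],[0,0,0]],
  [[-1,-1.7,0],[0,0,0]],
  [[-1.5,-2.6,0],[0,0,0]],
])

```text
time_s: 23.2
tool_pos: [0.4792, -0.0214, 0.0372]
tool_rot: [-179.8, 0.0, -29.1]
force: [4.7, 7.6, -0.9]
grip_width: 0.0478
```

Request:
apply_moves([
  [[-0.5,-0.9,0],[0,0,0]],
  [[-1,-1.7,0],[0,0,0]],
  [[-1.5,-2.6,0],[0,0,0]],
])

```text
time_s: 23.5
tool_pos: [0.4777, -0.0239, 0.0372]
tool_rot: [-179.8, 0.0, -29.1]
force: [3.5, 7.0, -1.7]
grip_width: 0.0478
```

Request:
apply_moves([
  [[-0.5,-0.9,0],[0,0,0]],
  [[-1,-1.7,0],[0,0,0]],
  [[-1.5,-2.6,0],[0,0,0]],
])

```text
time_s: 23.8
tool_pos: [0.4762, -0.0266, 0.0372]
tool_rot: [-179.8, 0.0, -29.1]
force: [4.2, 7.1, -0.9]
grip_width: 0.0475
```

Request:
apply_moves([
  [[-0.5,-0.9,0],[0,0,0]],
  [[-1,-1.7,0],[0,0,0]],
  [[-1,-1.7,0],[0,0,0]],
])

```text
time_s: 24.1
tool_pos: [0.4751, -0.0284, 0.0372]
tool_rot: [-179.9, 0.0, -29.1]
force: [5.3, 7.8, -1.5]
grip_width: 0.0482
```

Request:
apply_moves([
  [[-0.5,-0.9,0],[0,0,0]],
  [[-0.5,-0.9,0],[0,0,0]],
])

```text
time_s: 24.3
tool_pos: [0.4746, -0.0293, 0.0372]
tool_rot: [-179.9, 0.0, -29.1]
force: [4.7, 7.5, -0.9]
grip_width: 0.0474
```

Request:
apply_moves([
  [[-0.5,-0.9,0],[0,0,0]],
  [[-0.5,-0.9,0],[0,0,0]],
])

```text
time_s: 24.5
tool_pos: [0.4741, -0.0302, 0.0372]
tool_rot: [-179.9, 0.0, -29.1]
force: [5.2, 6.5, -1.0]
grip_width: 0.048
```

```bash
python3 - <<'E'
from h import *
o=env.get_obs(); p=env.read_camera("side"); save(p,"s6.png",(240,215,320,275),9)
q=np.load("holder.npy"); t=o["tool_pos"]; c,s=np.cos(q[2]),np.sin(q[2])
print(t,o["force"],"holder xy",c*(t[0]-q[0])+s*(t[1]-q[1]),-s*(t[0]-q[0])+c*(t[1]-q[1]))
E
```

```text
[ 0.47413411 -0.03019017  0.03717721] [ 5.15476398  6.52912564 -1.007421  ] holder xy -0.006575923138374049 -0.02239940431124151
```

View pics/s6.png

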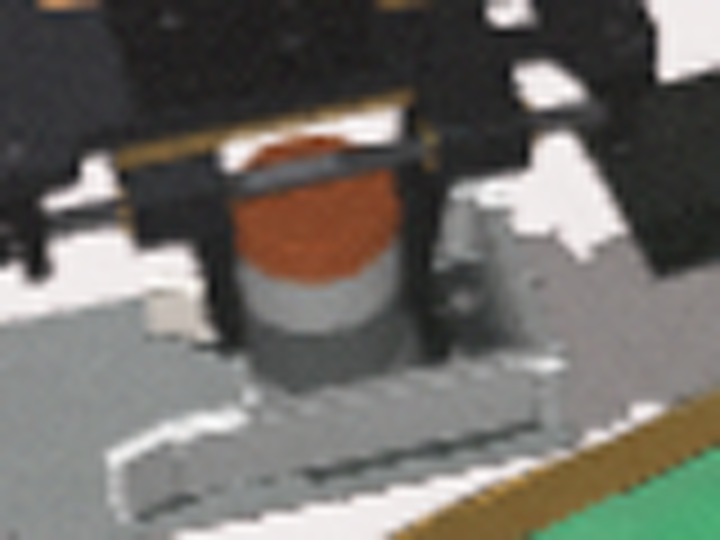

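Upright in the guide, cheek passed, and the end-stop block (crop 460,295) is just ahead. Continue in 1 mm steps, watching the force along the slide.

Request:
apply_moves([
  [[-0.5,-0.9,0],[0,0,0]],
  [[-1,-1.7,0],[0,0,0]],
  [[-1,-1.7,0],[0,0,0]],
])

```text
time_s: 24.85
tool_pos: [0.4731, -0.0319, 0.0372]
tool_rot: [-179.9, 0.0, -29.1]
force: [4.4, 7.0, 0.4]
grip_width: 0.0479
```

Request:
apply_moves([
  [[-0.5,-0.9,0],[0,0,0]],
  [[-0.5,-0.9,0],[0,0,0]],
  [[-0.5,-0.9,0],[0,0,0]],
])

```text
time_s: 25.15
tool_pos: [0.4726, -0.0328, 0.0372]
tool_rot: [-179.9, 0.0, -29.1]
force: [5.2, 6.3, -0.9]
grip_width: 0.0477
```

Request:
apply_moves([
  [[-0.5,-0.9,0],[0,0,0]],
  [[-0.5,-0.9,0],[0,0,0]],
  [[-0.5,-0.9,0],[0,0,0]],
])

```text
time_s: 25.45
tool_pos: [0.4721, -0.0337, 0.0372]
tool_rot: [-179.9, 0.0, -29.1]
force: [4.6, 7.3, -0.6]
grip_width: 0.0481
```

Request:
apply_moves([
  [[-0.5,-0.9,0],[0,0,0]],
  [[-0.5,-0.9,0],[0,0,0]],
  [[-0.5,-0.9,0],[0,0,0]],
])

```text
time_s: 25.75
tool_pos: [0.4716, -0.0345, 0.0372]
tool_rot: [-179.9, 0.0, -29.1]
force: [4.0, 7.8, -1.5]
grip_width: 0.0475
```

Request:
apply_moves([
  [[-0.5,-0.9,0],[0,0,0]],
  [[-0.5,-0.9,0],[0,0,0]],
  [[-0.5,-0.9,0],[0,0,0]],
])

```text
time_s: 26.05
tool_pos: [0.4712, -0.0352, 0.0372]
tool_rot: [-179.8, 0.0, -29.1]
force: [4.1, 7.8, -0.6]
grip_width: 0.0479
```

Request:
apply_moves([
  [[-0.5,-0.9,0],[0,0,0]],
  [[-0.5,-0.9,0],[0,0,0]],
  [[-0.5,-0.9,0],[0,0,0]],
])

```text
time_s: 26.35
tool_pos: [0.4708, -0.0359, 0.0372]
tool_rot: [-179.8, 0.0, -29.1]
force: [5.6, 7.7, -1.9]
grip_width: 0.0479
```

Request:
apply_moves([
  [[-0.5,-0.9,0],[0,0,0]],
  [[-0.5,-0.9,0],[0,0,0]],
  [[-0.5,-0.9,0],[0,0,0]],
])

```text
time_s: 26.65
tool_pos: [0.4704, -0.0366, 0.0372]
tool_rot: [-179.8, 0.0, -29.1]
force: [5.3, 9.4, -1.7]
grip_width: 0.0479
```

Request:
apply_moves([
  [[-0.2,-0.4,0],[0,0,0]],
  [[-0.2,-0.4,0],[0,0,0]],
  [[-0.2,-0.4,0],[0,0,0]],
])

```text
time_s: 26.95
tool_pos: [0.4704, -0.0367, 0.0372]
tool_rot: [-179.8, 0.0, -29.1]
force: [5.3, 9.2, -1.6]
grip_width: 0.0477
```

Lag growth and rising force from about tool y = -0.0345, then a near-halt: the pad is compressed close to its 3 mm. Unload the arm before letting go.

Request:
apply_moves([
  [[0.4,0.7,0],[0,0,0]],
  [[0.7,1.3,0],[0,0,0]],
  [[0.7,1.3,0],[0,0,0]],
])

```text
time_s: 27.25
tool_pos: [0.4704, -0.0367, 0.0371]
tool_rot: [-179.9, 0.1, -29.1]
force: [3.9, 6.8, 0.6]
grip_width: 0.048
```

Request:
apply_moves([
  [[0.5,0.9,0],[0,0,0]],
  [[1,1.7,0],[0,0,0]],
  [[1.2,2.2,0],[0,0,0]],
  [[1.2,2.2,0],[0,0,0]],
])

```text
time_s: 27.65
tool_pos: [0.4704, -0.0365, 0.0371]
tool_rot: [179.9, 0.1, -29.2]
force: [-1.2, 1.7, 1.9]
grip_width: 0.0479
```

Request:
apply_moves([
  [[0,0,0],[0,0,0]],
  [[0,0,0],[0,0,0]],
  [[0,0,0],[0,0,0]],
  [[0,0,0],[0,0,0]],
  [[0,0,0],[0,0,0]],
], hand=72)

```text
time_s: 28.15
tool_pos: [0.4714, -0.0361, 0.0374]
tool_rot: [180.0, 0.0, -29.2]
force: [0.3, 0.5, -0.1]
grip_width: 0.071
```

Request:
apply_moves([
  [[0,0,8],[0,0,0]],
  [[0,0,25],[0,0,0]],
  [[0,0,50],[0,0,0]],
  [[0,0,85],[0,0,0]],
  [[0,0,125],[0,0,0]],
  [[30,35,150],[0,0,0]],
  [[50,75,160],[0,0,0]],
  [[60,100,160],[0,0,0]],
])

```text
time_s: 28.95
tool_pos: [0.5342, 0.0678, 0.2009]
tool_rot: [-179.7, -0.3, -29.1]
force: [-0.3, 0.7, -0.2]
grip_width: 0.0716
```

Request:
apply_moves([
  [[20,40,0],[0,0,0]],
  [[30,60,0],[0,0,0]],
  [[30,60,0],[0,0,0]],
  [[30,60,0],[0,0,0]],
])

```text
time_s: 29.35
tool_pos: [0.5613, 0.1241, 0.1976]
tool_rot: [180.0, 0.0, -29.1]
force: [-0.9, -0.2, -0.4]
grip_width: 0.072
```

```bash
python3 - <<'E'
from h import *
t=env.read_camera("top"); p=env.read_camera("side")
a=p["image"][180:280,230:390,::-1]; b=t["image"][160:245,225:385,::-1]
f=lambda x:cv2.resize(x,None,fx=3.2*1.5,fy=3.2,interpolation=cv2.INTER_CUBIC)
g=lambda x:cv2.resize(x,None,fx=3.2,fy=3.2,interpolation=cv2.INTER_CUBIC)
cv2.imwrite("pics/end.png",np.vstack([g(a),g(b)]))
q=np.load("holder.npy"); c,s=np.cos(q[2]),np.sin(q[2])
for P,z in ((t,.086),(p,.080)):
  for S,u in cans(P):
    X=back(P,u,z); print(np.round(u,1),np.round(X,4),"holder",np.round([c*(X[0]-q[0])+s*(X[1]-q[1]),-s*(X[0]-q[0])+c*(X[1]-q[1])],4))
print(env.get_obs()["time_s"],env.get_obs()["force"])
E
```

```text
[285.  150.9] [ 0.6217 -0.0905  0.086 ] holder [ 0.1517 -0.003 ]
[359.3 224.3] [ 0.409  -0.2994  0.086 ] holder [ 0.0679 -0.2892]
[360.1 199.5] [ 0.4096 -0.3002  0.08  ] holder [ 0.0688 -0.2895]
[252.5 214.7] [ 0.5803 -0.048   0.08  ] holder [0.0948 0.0138]
29.45 [ 1.1314034   0.66611747 -0.35501838]
```

View pics/end.png

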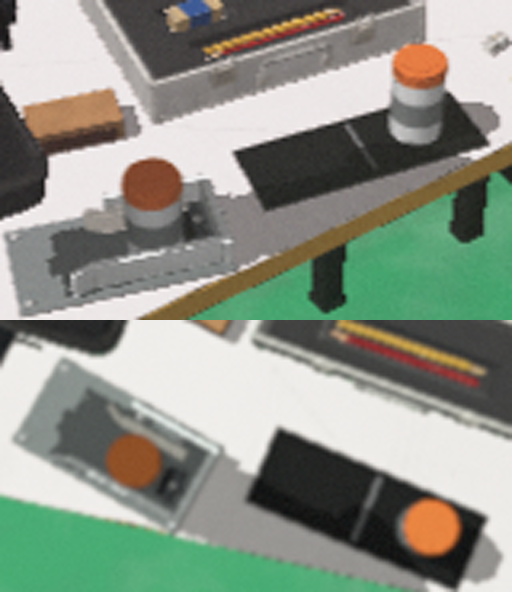

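```bash
python3 - <<'E'
from h import *
q=np.load("holder.npy"); c,s=np.cos(q[2]),np.sin(q[2])
H=lambda X:np.round([1e3*(c*(X[0]-q[0])+s*(X[1]-q[1])),1e3*(-s*(X[0]-q[0])+c*(X[1]-q[1]))],1)
print("released at",H([.4704,-.0365]))
for n,z in (("top",.086),("side",.080)):
    p=env.read_camera(n); im=p["image"].astype(int); m=((im[...,0]-im[...,2]>70)&(im[...,0]-im[...,1]>45)).astype(np.uint8)
    k,l,S,C=cv2.connectedComponentsWithStats(m)
    for i in range(1,k):
        if S[i,4]>80 and 240<C[i][0]<300 and 190<C[i][1]<260: print(n,S[i],C[i],H(back(p,C[i],z)))
print(env.get_obs()["time_s"])
E
```

```text
released at [ -6.8 -29.7]
top [259 196  16  16 199] [266.40703518 203.63819095] [ -6.4 -30.1]
side [238 208  30  15 264] [252.4469697  214.77272727] [94.7 13.9]
side [269 230  17  15 216] [276.96296296 236.98611111] [ -9.4 -29.6]
29.55
```

```bash
python3 -c "
from cell import env
print(env.sign_off())"
```

```text
the job is handed in; nothing more can be done
None
```

The heavier canister is in the clip holder against the end stop's buffer, the lighter one is standing on the mat, and the job is handed in after about 30 s of robot time.

**Weighing:** I lifted the left canister about 40 mm, read about 4.8 N, and set it back on the mat. I then lifted the right one and read only about 1.4 to 2.2 N. That made the left one the full one, so I set the right one back on the mat.

**Sliding in:**
- I stood the left canister on the plate at the mouth. Force along the slide peaked at about 13 N at the cheek's lead-in, over the 3 to 10 N given but under the 30 N limit, then settled near 8 N.
- Near the stop the force rose to about 11 N in total, which I took to be the pad compressing about 2.5 mm. I backed the arm off to about 1 N of slide force, released the canister and moved clear.

**Last checks:**
- The final pictures show the canister upright in the guide.
- The top camera puts it at (-6.4, -30.1) mm in the holder frame, against (-6.8, -29.7) mm at release, so it stayed put.
- The side camera agrees along the slide (-29.6 mm) but reads x 3 mm different (-9.4 mm), probably from the lid's shading.
- Both cameras show the right canister on the mat.
- No bystander appeared moved in the areas I viewed.
- I inferred the pad contact from force and lag; the pad itself was not seen pressed.

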